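Free a cross-threaded window ring on a bench camera

TASK

Two inspection cameras look up from the bench; on one of them the window ring sits high, its thread not started. Without lifting that ring off, turn it backward (counter-clockwise seen from above) until it drops a step, then turn it forward (clockwise) with the ring kept down until the white index bar on the ring lines up with the white index bar on its camera's housing, and let go. Do not touch the other camera.

Things in the scene. Friction and masses are not known exactly. Their poses are not given: they have to be found in the camera images.
- ring: The loose window ring that sits too high: dark steel cap, 59 mm diameter over its small ribs, 27 mm high, 70 to 120 g, gripped across its rim in any direction; dark glass window and one white index bar on top. Origin: centre of its underside (about 54 to 56 mm above the bench at the start); z up its axis; the index bar lies toward its -x.
- ring_mark (a point): Just beyond the outer end of the index bar on top of the ring, 30 mm from its axis, 27 mm above its underside. At the start it stands 12 to 36 degrees counter-clockwise (from above) of alignment with the housing's bar.
- ring_lug (a point): One of two lugs inside the ring's lower edge, at its -x and +x, 24 degrees wide, 4 mm high; now they rest on top of the thread. From 56 to 116 degrees counter-clockwise of alignment they clear the thread and the ring can drop 10 mm; a gripper holding it must be lowered with it. The ring turns with light friction and rises under 1 mm on the way.
- camera: The camera under the high ring, fixed: grey housing 90 x 90 mm on a 98 mm square dark foot; its flat top, 45 mm above the bench, is where the lowered ring's underside rests. Origin: centre of its underside, on the neck's axis; z up. White index bar on top toward its -x, round connector toward +x. The ring is aligned when its yaw equals the camera's.
- camera_mark (a point): Middle of the white index bar on the housing's top, 38 mm from the neck's axis, 45 mm above the bench
- thread (a point): Middle of the interrupted two-start thread on the brass neck, on its axis, 53 mm above the bench; neck 38 mm and thread 48 mm diameter, neck top 64 mm above the bench. Turned clockwise after the drop, the ring's lugs pass under the thread with 1.5 mm or more to spare; a stop blocks it 5 to 15 degrees past alignment.
- other_camera: The same kind of camera, fixed, its own ring already fully down and aligned (ring top 72 mm above the bench, against 81 to 83 mm for the high one). Not to be touched. Origin and axes as for the camera.

How it is judged:
On the way:
1. the ring has been turned backward to the start of the thread and has dropped onto the housing (z of ring in the frame of camera below 0.049 m and y of ring_mark in the frame of camera below -0.0215 m), for 0.2 s.
At the end, for the whole second after the job is handed in: The ring is down on its camera's housing (underside less than 4 mm above the housing's top), level within 8 degrees, its index bar in line with the housing's within about 18 degrees (9.5 mm at the rim), at rest and released (z of ring in the frame of camera below 0.049 m and x of ring_mark in the frame of camera below -0.02 m and y of ring_mark in the frame of camera between -0.0095 and 0.0095 m and angle between ring's own z axis and vertical below 0.15 rad and linear speed of ring below 0.02 m/s); the robot touches nothing.
It fails at once if the ring is lifted off (more than 13 mm above where it sat) (z of ring in the frame of camera above 0.07 m).
It fails at once if the ring is turned forward well past alignment (more than 40 degrees) (y of ring_mark in the frame of camera above 0.02 m).
It fails at once if the other camera is touched (more than 3 N) (contact force between any of the arm, the fingers and other_camera above 3 N).
It also fails if it takes over 38 s, if anything falls off the work surface, if the arm or the gripper's body presses on something with over 40 N, if the wrist force passes 120 N, or if a joint passes its speed limit or range.

ROBOT

A 6-joint arm with a two-finger parallel gripper is mounted at the origin on a cart in front of the work surface, level with it; the furniture and walls round the work are solid. World frame = base frame: x ahead of the robot, y to its left, z up, the work surface at z = 0. Lengths are in m, angles in rad, forces in N, time in s.
With the tool pointing down it reaches from about 0.35 to 1 m from the base axis. Payload 7.1 kg.
Tool frame: the origin (TCP) lies at the centre of the arm's flange, where the gripper is bolted on; the fingertips stand 173 mm ahead of it and the grasp point (between the pads) lies 155 mm ahead of it (r.grip_point_offset is the distance from the TCP to the grasp point, in m); z points along the fingers, y is the line along which they close (so a half turn about z gives the same grasp; the last joint's range is limited). The gripper opens to 85 mm and grips with 20 to 120 N. Pads are 22 mm wide; open, the fingers measure 114 mm over their backs; the gripper's body (76 mm by 85 mm) begins 54 mm behind the grasp point. The pads swing forward as they close: fully open they stand 13 mm farther back than shut.
Start: joints at [-1.317, 0.423, 1.63, -0, 1.089, -0.019], TCP at [0.168, -0.602, 0.405] pointing down, gripper open.
Joint ranges: [-3, 3], [-0.9, 2.11], [0.09, 2.58], [-1.31, 4.45], [0.11, 2.69], [-2.54, 2.54]. Speed limits (rad/s): [2.39, 2.39, 3.01, 3.14, 3.14, 3.14].

INTERFACE

Orientations are given as [roll, pitch, yaw] about the fixed x, y, z axes, in that order (R = Rz(yaw) Ry(pitch) Rx(roll)).
In Python, from workcell import get_state, imaging, ticket, r gives the robot as it stands.
- The arm moves only by the tool step_arm, never from a script. Its argument "targets" is a list of rows, each a list of 7 numbers: the shift along the world's x, y, z each as a share of 50 cm, from -1 to 1, then the turn, a rotation vector about the world's x, y, z each as a share of pi rad, from -1 to 1, then the finger opening in mm, from 0 to 85.4. A call has 1 to 10 rows; each row is the pose to reach, as a shift and turn from the pose commanded when the call began, turning the shorter way round; what a row does not reach only later rows make up. A row lasts 1/12 s, in which the tool goes at most 41.7 mm and 7.16 degrees, less where a joint would pass 70% of its speed; a pose out of reach is approached as far as the arm can. A call with a number of a shift or a turn outside -1 to 1 is refused whole. A call with a gripper value outside its range is refused whole. The fingers move at their own pace and stop on an object; the grip force is fixed at half the most. Time passes only in rows, so rows that repeat a pose let the fingers close. It gives the time, the measured TCP pose, the force, the opening and the grip force at its end, in the units of the state.
- get_state(): the state, without advancing time (a new reading comes with each control period).
- imaging.capture(name): name is "scene" or "top" or "wrist"; returns the picture (480x640x3 uint8, red, green, blue); there is no depth.
- imaging.calibration(name): a dict with "intrinsics" (3x3 intrinsics, pixels), "R" (3x3) and "t" (3): a world point X has camera coordinates R X + t. Camera axes: x right, y down, z forward; pixel columns grow to the right and rows downward; lengths in m; the calibration is good to about 2 mm. A picture is of the moment at which its call begins: read the wrist's pose just before it. calibration takes no time and is no camera call; for the wrist camera it gives the pose at the moment of the call.
- ticket.finish_job(): hands the job in; it is judged then, once.
The state is a dict: "time_s": time; "qpos": joint angles; "dq": joint speeds; "joint_torque": joint torques, N m; "ee_pos": TCP position; "ee_rot": TCP orientation; "ft_force": force on the tool from outside, world axes, zero at the start; "ft_torque": the same for the moment, N m; "grip_width": finger opening in m; "gripper_force": force on a finger pad.
Only numpy, scipy, OpenCV 4.12 (cv2) and the standard library are available. Lean on these libraries where they do the work, as an engineer would, in place of code of your own. Each camera call takes 0.05 s, during which the arm holds its last target. There are 200 camera calls.

## Working session

There is one attempt and no reset: what is moved stays moved. The work goes in short steps, Python scripts to look and compute and a tool call to move; the robot and the scene stay as the last step left them, time stands still between calls to the robot, and variables do not carry over. Pictures are saved under pics/ and viewed, at most 10 in all, crops included, and the job is handed in when it is done.

Besides the shell and the picture viewer there is one more tool, called after "Call:" by a JSON object that holds its "op" and its "data", one argument or row to a line. step_arm: Moves the arm, as the interface text tells. Shift numbers are shares of 50 cm and turn numbers shares of pi rad, none past 1 either way. Its arguments: {"type":"object","properties":{"targets":{"type":"array"}},"required":["targets"]}

```bash
mkdir -p pics; python3 - <<'E'
from workcell import get_state, imaging, ticket, r
import cv2
s=get_state(); print(s['time_s'],s['ee_pos'],s['ee_rot'],s['grip_width'],s['ft_force'])
for n in ['top','scene']:
    cv2.imwrite(f'pics/{n}0.png',imaging.capture(n)[:,:,::-1])
    c=imaging.calibration(n); print(n,c)
E
```

```text
0.0 [ 0.16833243 -0.60159817  0.40391436] [-3.14000322e+00 -3.84005477e-05  2.72788350e-01] 0.08559304019634302 [-0.39969847  0.21436886 -0.60287227]
top {'intrinsics': array([[433.734455  ,   0.        , 328.86897606],
       [  0.        , 433.734455  , 240.68260391],
       [  0.        ,   0.        ,   1.        ]]), 'R': array([[ 0.01939815, -0.99979264,  0.00619633],
       [-0.9961485 , -0.01985675, -0.08540418],
       [ 0.08550951, -0.00451578, -0.99632712]]), 't': array([-0.14514524,  0.42025639,  0.89807475])}
scene {'intrinsics': array([[436.35478922,   0.        , 325.51823745],
       [  0.        , 436.35478922, 231.17164263],
       [  0.        ,   0.        ,   1.        ]]), 'R': array([[ 8.60718366e-01, -5.09081393e-01,  1.70608232e-04],
       [-2.20497437e-01, -3.73103299e-01, -9.01207417e-01],
       [ 4.58851582e-01,  7.75648157e-01, -4.33388005e-01]]), 't': array([-0.44617928,  0.11778722,  0.79664179])}
```

View pics/top0.png

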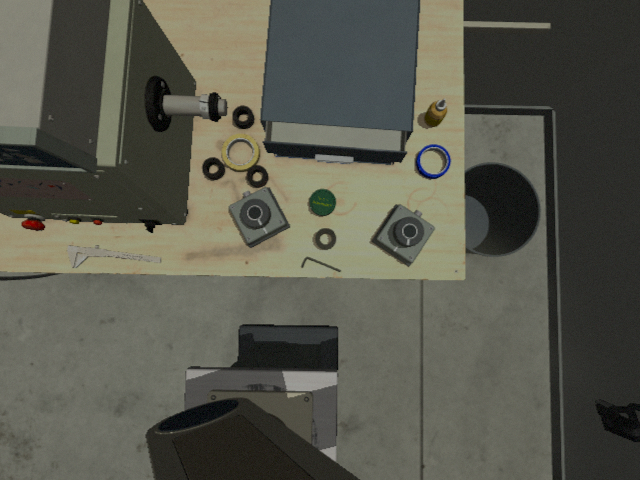

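View pics/scene0.png

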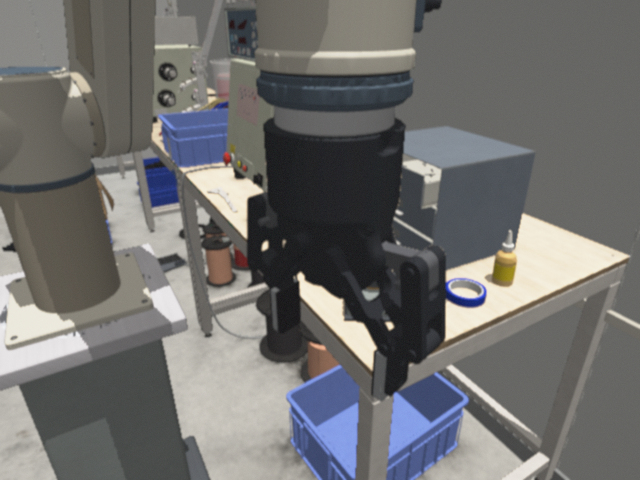

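The top view shows one camera near pixel (257,216) and the other near (406,235). I'll enlarge both.

```bash
python3 - <<'E'
import cv2,numpy as np
im=cv2.imread('pics/top0.png')
f=lambda a:cv2.resize(a,None,fx=5.5,fy=5.5,interpolation=cv2.INTER_CUBIC)
cv2.imwrite('pics/crop1.png',np.hstack([f(im[180:252,222:294]),f(im[198:270,368:440])]))
E
```

```text
(no output)
```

View pics/crop1.png

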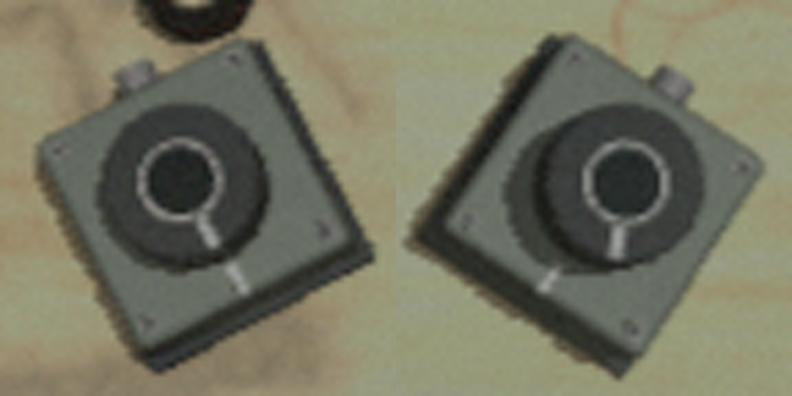

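Left camera (bars in line) is fine. The right one is the high ring: ring window centre is at crop (625,181), ring bar runs to (617,255), housing bar is at (549,279), and the screws are at (575,57), (742,167), (629,327), (466,221).

```bash
cat > h.py <<'E'
import numpy as np
from workcell import get_state, imaging, ticket, r
def ray(c,uv,z):
    R,t=c['R'],c['t']; d=R.T@np.linalg.inv(c['intrinsics'])@[uv[0],uv[1],1]; o=-R.T@t
    return o+d*(z-o[2])/d[2]
def proj(c,X):
    p=c['intrinsics']@(c['R']@np.array(X)+c['t']); return p[:2]/p[2]
E
python3 - <<'E'
from h import *
c=imaging.calibration('top')
P=lambda u,v,z,ox=368-72,oy=198: ray(c,((u+.5)/5.5-.5+ox,(v+.5)/5.5-.5+oy),z)
S=[P(*q,.045) for q in [(575,57),(742,167),(629,327),(466,221)]]
print('screws',np.round(S,4),np.mean(S,0))
w=P(625,181,.082); e=P(617,255,.082);m=P(549,279,.045)
print('ring',w,e,'mark',m)
C=np.mean(S,0)
an=lambda v:np.degrees(np.arctan2(v[1],v[0]))
print('mark ang',an(m-C),an(m-w),'edges',an(S[2]-S[1]),an(S[3]-S[0]),an(S[3]-S[2])-90,an(S[0]-S[1])-90,'ring mark',an(e-w))
o=[P(*q,.045,222,180) for q in [(236,58),(322,230),(147,322),(58,150)]]
print('other',np.mean(o,0)); s=get_state(); print(s['qpos'])
E
```

```text
screws [[ 0.4916 -0.2827  0.045 ]
 [ 0.4512 -0.3455  0.045 ]
 [ 0.3904 -0.3034  0.045 ]
 [ 0.4289 -0.2423  0.045 ]] [ 0.44052338 -0.29346859  0.045     ]
ring [ 0.44088367 -0.29462762  0.082     ] [ 0.41420835 -0.29185863  0.082     ] mark [ 0.40775728 -0.27344919  0.045     ]
mark ang 148.5759472723806 147.40833204943934 edges 145.2593420099126 147.2022956126892 -32.16719633788062 -32.70917495504085 ring mark 174.07373303790618
other [0.47277983 0.01386095 0.045     ]
[-1.31697732e+00  4.23792533e-01  1.63061333e+00  8.94253484e-06
  1.08862750e+00 -1.90203596e-02]
```

Call:
{"op": "step_arm", "data": {
  "targets": [
    [0.545,0.614,-0.16,0,0,0,85],
    [0.545,0.614,-0.16,0,0,0,85],
    [0.545,0.614,-0.16,0,0,0,85],
    [0.545,0.614,-0.16,0,0,0,85],
    [0.545,0.614,-0.16,0,0,0,85],
    [0.545,0.614,-0.16,0,0,0,85],
    [0.545,0.614,-0.16,0,0,0,85],
    [0.545,0.614,-0.16,0,0,0,85],
    [0.545,0.614,-0.16,0,0,0,85],
    [0.545,0.614,-0.16,0,0,0,85]
  ]
}}

```text
time_s: 0.93
ee_pos: [0.4408, -0.2942, 0.3245]
ee_rot: [-3.141, 0.0, 0.273]
ft_force: [0.3, -0.3, -0.4]
grip_width: 0.085
gripper_force: 0.0
```

Call:
{"op": "step_arm", "data": {
  "targets": [
    [0,0,0,0,0,0,85],
    [0,0,0,0,0,0,85],
    [0,0,0,0,0,0,85],
    [0,0,0,0,0,0,85]
  ]
}}

```text
time_s: 1.27
ee_pos: [0.4393, -0.2967, 0.3251]
ee_rot: [3.141, 0.0, 0.272]
ft_force: [0.2, -0.1, 0.0]
grip_width: 0.0849
gripper_force: 0.0
```

```bash
python3 - <<'E'
from h import *
import cv2
s=get_state(); print(s['time_s'],s['ee_pos'],s['ee_rot'],s['qpos'],s['ft_force'],r.grip_point_offset,[a for a in dir(r) if a[0]!='_'])
c=imaging.calibration('wrist')
im=imaging.capture('wrist'); cv2.imwrite('pics/w1.png',im[:,:,::-1]); np.savez('w1.npz',**c)
print(proj(c,(.4405,-.294,.082)),c)
E
```

```text
1.2667 [ 0.43933529 -0.29673588  0.32508826] [3.14146500e+00 1.70043172e-04 2.71817366e-01] [-6.16435064e-01  3.97105755e-01  1.89686495e+00 -2.83402911e-04
  8.47630169e-01  6.82731432e-01] [ 0.19943377 -0.06553886  0.00192144] 0.1547 ['Unreachable', 'grip_point_offset']
[317.73582736 249.9994755 ] {'intrinsics': array([[335.30802527,   0.        , 322.74607785],
       [  0.        , 335.30802527, 238.00476264],
       [  0.        ,   0.        ,   1.        ]]), 'R': array([[ 2.68615439e-01, -9.63247499e-01, -4.00502112e-05],
       [-9.15005504e-01, -2.55175457e-01,  3.12490663e-01],
       [-3.01016069e-01, -8.39031705e-02, -9.49920830e-01]]), 't': array([-0.40493126,  0.31058896,  0.41434888])}
```

View pics/w1.png

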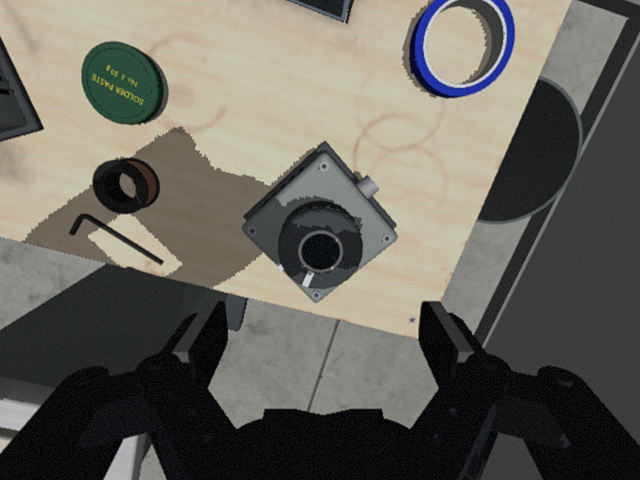

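The wrist view shows the ring window at (321,251), between the fingers to within 1 mm. I'll go down 98 mm and then close.

Call:
{"op": "step_arm", "data": {
  "targets": [
    [0.002,0.001,-0.07,0,0,0,85],
    [0.002,0.001,-0.14,0,0,0,85],
    [0.002,0.001,-0.18,0,0,0,85],
    [0.002,0.001,-0.196,0,0,0,85],
    [0.002,0.001,-0.196,0,0,0,85],
    [0.002,0.001,-0.196,0,0,0,85],
    [0.002,0.001,-0.196,0,0,0,85]
  ]
}}

```text
time_s: 1.9
ee_pos: [0.4412, -0.2963, 0.2284]
ee_rot: [3.14, -0.002, 0.272]
ft_force: [-0.1, -0.1, -0.6]
grip_width: 0.0849
gripper_force: 0.0
```

Call:
{"op": "step_arm", "data": {
  "targets": [
    [0,0,0,0,0,0,50],
    [0,0,0,0,0,0,50],
    [0,0,0,0,0,0,50],
    [0,0,0,0,0,0,50],
    [0,0,0,0,0,0,50],
    [0,0,0,0,0,0,50],
    [0,0,0,0,0,0,50],
    [0,0,0,0,0,0,50]
  ]
}}

```text
time_s: 2.57
ee_pos: [0.4413, -0.2958, 0.2285]
ee_rot: [3.14, -0.001, 0.273]
ft_force: [-1.6, -0.2, 8.6]
grip_width: 0.0567
gripper_force: 61.7
```

Gripped. Now turn counter-clockwise by about 55°.

Call:
{"op": "step_arm", "data": {
  "targets": [
    [0,0,0,0,0,0.033,50],
    [0,0,0,0,0,0.066,50],
    [0,0,0,0,0,0.1,50],
    [0,0,0,0,0,0.133,50],
    [0,0,0,0,0,0.166,50],
    [0,0,0,0,0,0.2,50],
    [0,0,0,0,0,0.233,50],
    [0,0,0,0,0,0.266,50],
    [0,0,0,0,0,0.29,50],
    [0,0,0,0,0,0.31,50]
  ]
}}

```text
time_s: 3.4
ee_pos: [0.4413, -0.2953, 0.2279]
ee_rot: [3.14, -0.0, 1.25]
ft_force: [1.3, 2.7, 2.7]
grip_width: 0.0565
gripper_force: 63.0
```

Call:
{"op": "step_arm", "data": {
  "targets": [
    [0,0,0,0,0,0,50],
    [0,0,0,0,0,0,50],
    [0,0,0,0,0,0,50]
  ]
}}

```text
time_s: 3.65
ee_pos: [0.4411, -0.2955, 0.2277]
ee_rot: [3.141, 0.0, 1.245]
ft_force: [-0.7, 1.5, 5.7]
grip_width: 0.0565
gripper_force: 63.3
```

Call:
{"op": "step_arm", "data": {
  "targets": [
    [0,0,-0.003,0,0,0,50],
    [0,0,-0.006,0,0,0,50],
    [0,0,-0.009,0,0,0,50],
    [0,0,-0.012,0,0,0,50],
    [0,0,-0.012,0,0,0,50]
  ]
}}

```text
time_s: 4.07
ee_pos: [0.4405, -0.295, 0.2205]
ee_rot: [-3.14, -0.001, 1.246]
ft_force: [-0.6, 4.6, 0.3]
grip_width: 0.0565
gripper_force: 64.2
```

```bash
python3 - <<'E'
from h import *
import cv2
s=get_state(); print(s['time_s'],s['ee_pos'],s['ft_force'],s['ft_torque'])
a=imaging.capture('wrist');b=imaging.capture('scene');cv2.imwrite('pics/w2.png',np.hstack([cv2.resize(a[160:400,160:480],(400,300)),cv2.resize(b,(400,300))])[:,:,::-1])
E
```

```text
4.0667 [ 0.44050373 -0.29501246  0.22050602] [-0.60533767  4.57640875  0.31880353] [ 0.82961284  0.13646296 -0.03338062]
```

View pics/w2.png

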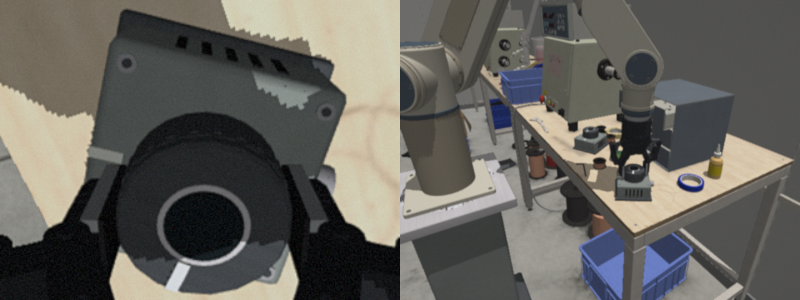

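The ring followed: its bar is at (178,276), about 80° from the housing bar at (105,155). It went down 7 mm without resistance, so I'll continue.

Call:
{"op": "step_arm", "data": {
  "targets": [
    [0,0,-0.003,0,0,0,50],
    [0,0,-0.006,0,0,0,50],
    [0,0,-0.008,0,0,0,50],
    [0,0,-0.008,0,0,0,50],
    [0,0,-0.008,0,0,0,50],
    [0,0,-0.008,0,0,0,50]
  ]
}}

```text
time_s: 4.67
ee_pos: [0.4406, -0.295, 0.2179]
ee_rot: [-3.14, -0.001, 1.246]
ft_force: [-4.7, 7.5, 16.0]
grip_width: 0.0568
gripper_force: 65.8
```

It has bottomed out: 10 mm drop, 16 N up. Now turn clockwise about 82°.

Call:
{"op": "step_arm", "data": {
  "targets": [
    [0,0,0,0,0,-0.03,50],
    [0,0,0,0,0,-0.06,50],
    [0,0,0,0,0,-0.09,50],
    [0,0,0,0,0,-0.12,50],
    [0,0,0,0,0,-0.15,50],
    [0,0,0,0,0,-0.18,50],
    [0,0,0,0,0,-0.21,50],
    [0,0,0,0,0,-0.24,50],
    [0,0,0,0,0,-0.27,50],
    [0,0,0,0,0,-0.3,50]
  ]
}}

```text
time_s: 5.5
ee_pos: [0.4407, -0.2955, 0.2179]
ee_rot: [-3.141, 0.001, 0.3]
ft_force: [-4.3, 4.4, 13.4]
grip_width: 0.0563
gripper_force: 65.5
```

Call:
{"op": "step_arm", "data": {
  "targets": [
    [0,0,0,0,0,-0.03,50],
    [0,0,0,0,0,-0.06,50],
    [0,0,0,0,0,-0.09,50],
    [0,0,0,0,0,-0.12,50],
    [0,0,0,0,0,-0.14,50],
    [0,0,0,0,0,-0.155,50],
    [0,0,0,0,0,-0.155,50],
    [0,0,0,0,0,-0.155,50]
  ]
}}

```text
time_s: 6.17
ee_pos: [0.441, -0.2958, 0.2179]
ee_rot: [3.141, -0.001, -0.184]
ft_force: [-4.3, 3.9, 12.4]
grip_width: 0.0564
gripper_force: 65.4
```

```bash
python3 - <<'E'
from h import *
import cv2
s=get_state(); print(s['time_s'],s['ee_pos'],s['ee_rot'],s['ft_force'],s['ft_torque'])
c=imaging.calibration('wrist');a=imaging.capture('wrist');np.savez('w3.npz',**c)
cv2.imwrite('pics/w3.png',cv2.resize(a[180:420,180:500],(800,600),interpolation=cv2.INTER_CUBIC)[:,:,::-1])
E
```

```text
6.1667 [ 0.44103579 -0.29577534  0.2178799 ] [ 3.14115621e+00 -6.99706573e-04 -1.83659147e-01] [-4.32175419  3.85381396 12.42161177] [ 0.770404    0.44755345 -0.16221512]
```

View pics/w3.png

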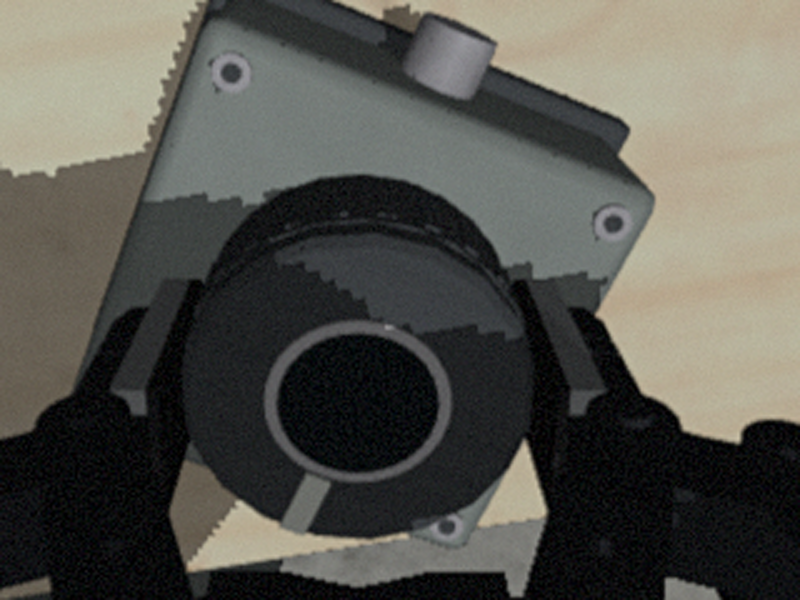

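Window centre is at (358,400), the ring bar runs from (317,482) to (297,530), and the screws are at (231,72), (613,222), (447,527).

```bash
python3 - <<'E'
from h import *
c=dict(np.load('w3.npz'))
P=lambda u,v,z: ray(c,((u+.5)/2.5-.5+180,(v+.5)/2.5-.5+180),z)
an=lambda v:np.degrees(np.arctan2(v[1],v[0]))
a,b,d=P(231,72,.045),P(613,222,.045),P(447,527,.045)
w,e=P(358,400,.072),P(297,530,.072)
print('housing -x dir',an(d-b),an(a-b)+90,'ring',an(e-w),'centre',(a+d)/2,w)
E
```

```text
housing -x dir 147.34688628484423 147.21420217540862 ring 147.61536220929062 centre [ 0.43940429 -0.29443225  0.045     ] [ 0.44005882 -0.29626141  0.072     ]
```

Aligned to within 0.5°. Release slowly, then rise straight up.

Call:
{"op": "step_arm", "data": {
  "targets": [
    [0,0,0,0,0,0,62],
    [0,0,0,0,0,0,70],
    [0,0,0,0,0,0,85],
    [0,0,0,0,0,0,85],
    [0,0,0,0,0,0,85],
    [0,0,0,0,0,0,85],
    [0,0,0,0,0,0,85],
    [0,0,0,0,0,0,85]
  ]
}}

```text
time_s: 6.88
ee_pos: [0.4409, -0.2955, 0.217]
ee_rot: [-3.142, 0.0, -0.183]
ft_force: [-0.5, -0.4, 0.4]
grip_width: 0.0853
gripper_force: 0.0
```

Call:
{"op": "step_arm", "data": {
  "targets": [
    [0,0,0.02,0,0,0,85],
    [0,0,0.06,0,0,0,85],
    [0,0,0.12,0,0,0,85],
    [0,0,0.18,0,0,0,85],
    [0,0,0.24,0,0,0,85],
    [0,0,0.24,0,0,0,85],
    [0,0,0.24,0,0,0,85],
    [0,0,0.24,0,0,0,85]
  ]
}}

```text
time_s: 7.55
ee_pos: [0.4406, -0.2953, 0.3373]
ee_rot: [3.141, -0.0, -0.183]
ft_force: [-0.9, -0.0, -0.1]
grip_width: 0.0851
gripper_force: 0.0
```

```bash
python3 - <<'E'
from h import *
import cv2
s=get_state(); print(s['time_s'],s['ee_pos'],s['ft_force'],s['grip_width'])
a=imaging.capture('wrist')
cv2.imwrite('pics/w4.png',cv2.resize(a[160:340,200:440],(800,600),interpolation=cv2.INTER_CUBIC)[:,:,::-1])
E
```

```text
7.55 [ 0.44063788 -0.29528159  0.33726384] [-0.90386041 -0.01045198 -0.08374181] 0.08509370641909414
```

View pics/w4.png

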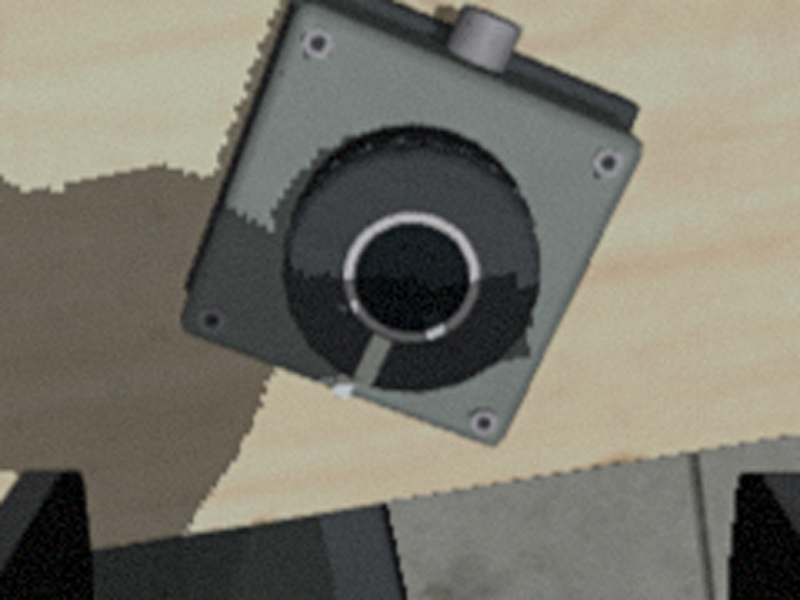

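The ring sits level and low. Its bar at (372,362) points along the housing axis to the housing bar at (343,389), and the gripper is clear. Handing in.

```bash
python3 -c "
from workcell import ticket
print(ticket.finish_job())"
```

```text
the job is handed in; nothing more can be done
None
```

I turned the high ring backward until it dropped about 10 mm onto its housing, then forward until its bar was within about 0.5° of the housing's before release; the arm let go, backed clear without going near the other camera, and I handed the job in at about 7.6 s (no verdict was returned).

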